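Close the draft shield and tare the balance touch-free

TASK

The empty beaker is on the balance but the glass top door of the draft shield was left open: with the fingertips, gently push the door's grip towards the terminal until the door is fully shut (do not pinch it). Then tare the balance without touching: point with the fingertips at the left infrared window of the terminal (left as the robot faces it), hold them about 2 cm above it for 2 seconds without touching the terminal, and take the hand well away. Do not bring the hand over the matching window on the right, and leave the beaker on the pan and everything else standing where it is.

Things in the scene. Friction and masses are not known exactly. Their poses are not given: they have to be found in the camera images.
- balance: light grey precision balance, fixed, 205 mm wide (y). Origin on the bench under the centre of its round steel pan; x from the terminal (front, towards the robot) to the rear housing, y to its left, z up; yaw within 0.25 rad. Base x -130..155 mm, 68 mm high. Glass draft shield and rear housing x -95..155 mm, y -98..98 mm, 246 mm high
- top_door (a joint): opening of the draft shield's sliding glass top door, m: 0 = fully shut (at its front end stop), 0.095 = fully open, slid back along the balance's +x. Light friction (1 to 2 N); it stays where it is left. Counts as shut within 4 mm of the stop
- door_grip (a point): middle of the top edge of the door's grip, 274 mm above the bench: a dark upright ribbed bar at the door's front edge, 90 mm long (y), 10 mm thick (x, 5 mm each side of this point), 26 mm high above its frame; the glass behind it lies 30 mm below this point. Axes as the balance's; moves with the door. Pushing its rear (+x) face towards -x shuts the door; a grip or push over 30 N is too hard
- terminal: operating terminal in front of the balance, fixed to it: light grey wedge 100 x 200 mm with a display, five keys and two dark round windows, its top sloping 15 degrees up towards the balance (top edge 78 mm high, front edge about 52 mm). Origin on the bench under its centre, axes as the balance's. Must not be touched.
- tare_window (a point): centre of the left (+y) infrared window on the terminal, a black disc 23 mm across, 67 mm above the bench, 88 mm in front of the shield. Touch-free tare sensor: it sees the hand while the tool point (between the finger pads) is above it within 12 mm sideways and 25 to 55 mm up (fingertips 6 to 36 mm clear). Axes as the balance's
- print_window (a point): centre of the matching right (-y) infrared window, 156 mm from the left one; triggers a print-out, so the tool point must not come within 30 mm sideways of it lower than 80 mm above it.
- pan_beaker: small empty glass beaker, 48 mm across, 68 mm high, standing on the pan (80 mm above the bench) inside the shield. Origin at the centre of its underside. Stays put.
- beaker: empty glass beaker, 68 mm across, 90 mm high, beside the balance on its left. Origin under its centre. Stays put.
- vial: brown glass vial with white cap, 28 mm across, 58 mm high, on the bench left of the terminal. Origin under its centre. Stays put.
- weight: steel 100 g check weight, 25 mm across, 45 mm high, on the bench right of the terminal. Origin under its centre. Stays put.
- spatula: steel double-ended laboratory spatula, 174 mm long, 11 mm wide, 6 mm thick, lying on the bench right of the balance. Origin under its middle. Stays put.
- cylinder_small: clear graduated cylinder 26 mm across on a 60 mm foot, 195 mm high, right of the balance. Origin under its centre. Stays put.
- cylinder_large: clear graduated cylinder 36 mm across on an 83 mm foot, 255 mm high, at one side of the bench, left or right. Origin under its centre. Stays put.
- reagent_bottle: brown bottle 68 mm across, 160 mm high, at the other side of the bench. Origin under its centre. Stays put.
Mind the look-alikes: they are no part of the job. Leave any red look-alike of the pan_beaker alone.

How it is judged:
By the outcome, as a careful person would: the job done as asked, in the order asked, and still so for the second after the job is handed in, with the robot touching nothing.
It also fails if it takes over 58 s, if anything falls off the work surface, if the arm or the gripper's body presses on something with over 40 N, if the wrist force passes 120 N, or if a joint passes its speed limit or range.

ROBOT

A 6-joint arm with a two-finger parallel gripper is mounted at the origin on the work surface. World frame = base frame: x ahead of the robot, y to its left, z up, the work surface at z = 0. Lengths are in m, angles in rad, forces in N, time in s.
With the tool pointing down it reaches from about 0.3 to 0.85 m from the base axis. Payload 5.4 kg.
Tool frame: the origin (TCP) lies between the finger pads, 19 mm behind the fingertips; this is the grasp point; z points along the fingers, y is the line along which they close (so a half turn about z gives the same grasp; the last joint's range is limited). The gripper opens to 85 mm and grips with 20 to 120 N. Pads are 22 mm wide; open, the fingers measure 114 mm over their backs; the gripper's body (76 mm by 85 mm) begins 54 mm behind the grasp point. The pads swing forward as they close: fully open they stand 13 mm farther back than shut.
Start: joints at [-1.424, 0.158, 1.597, -0, 1.386, -0.21], TCP at [0.201, -0.539, 0.25] pointing down, gripper open.
Joint ranges: [-2.91, 2.91], [-0.94, 2.29], [0.18, 2.7], [-1.29, 4.43], [0.17, 2.64], [-3, 3]. Speed limits (rad/s): [2.57, 2.57, 3.14, 3.14, 3.14, 3.14].

INTERFACE

Orientations are given as [roll, pitch, yaw] about the fixed x, y, z axes, in that order (R = Rz(yaw) Ry(pitch) Rx(roll)).
In Python, from cell import get_state, snapshot, get_calibration, sign_off gives the robot as it stands.
- The arm moves only by the tool drive_tool, never from a script. Its argument "deltas" is a list of rows, each a list of 7 numbers: the shift along the tool's x, y, z in cm, then the turn, a rotation vector about the tool's x, y, z in degrees, then the closure, from -1 (fully open) to 1 (shut). A call has 1 to 20 rows; each row is the pose to reach, as a shift and turn from the pose commanded when the call began, along the tool's axes at that moment; what a row does not reach only later rows make up. A row lasts 1/10 s, in which the tool goes at most 50 mm and 8.59 degrees, less where a joint would pass 70% of its speed; a pose out of reach is approached as far as the arm can. A call with a gripper value outside its range is refused whole. The fingers move at their own pace and stop on an object; "newtons" is the grip in N (left out, the last holds). Time passes only in rows, so rows that repeat a pose let the fingers close. It gives the time, the measured TCP pose, the force, the opening and the grip force at its end, in the units of the state.
- get_state(): the state, without advancing time (a new reading comes with each control period).
- snapshot(name): name is "scene" or "top"; returns the picture (480x640x3 uint8, red, green, blue); there is no depth.
- get_calibration(name): a dict with "intrinsics" (3x3 intrinsics, pixels), "pose" (4x4, takes a point from camera to world coordinates). Camera axes: x right, y down, z forward; pixel columns grow to the right and rows downward; lengths in m; the calibration is good to about 2 mm. A picture is of the moment at which its call begins. get_calibration takes no time and is no camera call.
- sign_off(): hands the job in; it is judged then, once.
The state is a dict: "t": time; "joint_positions": joint angles; "qd": joint speeds; "tau": joint torques, N m; "tcp_pos": TCP position; "tcp_rot": TCP orientation; "wrist_force": force on the tool from outside, world axes, zero at the start; "wrist_torque": the same for the moment, N m; "width": finger opening in m; "gripper_force": force on a finger pad.
Only numpy, scipy, OpenCV 4.12 (cv2) and the standard library are available. Lean on these libraries where they do the work, as an engineer would, in place of code of your own. Each camera call takes 0.05 s, during which the arm holds its last target. There are 200 camera calls.

## Working session

There is one attempt and no reset: what is moved stays moved. The work goes in short steps, Python scripts to look and compute and a tool call to move; the robot and the scene stay as the last step left them, time stands still between calls to the robot, and variables do not carry over. Pictures are saved under pics/ and viewed, at most 10 in all, crops included, and the job is handed in when it is done.

Besides the shell and the picture viewer there is one more tool, called after "Call:" by a JSON object that holds its "name" and its "arguments", one argument or row to a line. drive_tool: Moves the arm, as the interface text tells. Its arguments: {"type":"object","properties":{"deltas":{"type":"array"},"newtons":{"type":"number"}},"required":["deltas"]}

```bash
mkdir -p pics
python3 - <<'E'
from cell import *
import cv2,numpy as np
for n in("scene","top"):
    cv2.imwrite(f"pics/{n}0.png",snapshot(n)[:,:,::-1]); c=get_calibration(n); print(n,np.round(c["intrinsics"],1).tolist(),np.round(c["pose"],3).tolist())
s=get_state();print(s["t"],s["tcp_pos"],s["tcp_rot"],s["width"])
E
```

```text
scene [[592.6, 0.0, 329.9], [0.0, 592.6, 235.7], [0.0, 0.0, 1.0]] [[-0.574, 0.774, -0.268, 0.971], [0.819, 0.542, -0.188, 0.274], [0.0, -0.328, -0.945, 1.557], [0.0, 0.0, 0.0, 1.0]]
top [[530.0, 0.0, 316.7], [0.0, 530.0, 240.1], [0.0, 0.0, 1.0]] [[-0.029, -0.995, 0.097, 0.465], [-1.0, 0.029, 0.001, 0.004], [-0.003, -0.097, -0.995, 1.468], [0.0, 0.0, 0.0, 1.0]]
0.1 [ 0.20074214 -0.53827185  0.24908495] [-3.13990799e+00 -3.81288527e-04  3.56791761e-01] 0.08536358639654165
```

View pics/scene0.png

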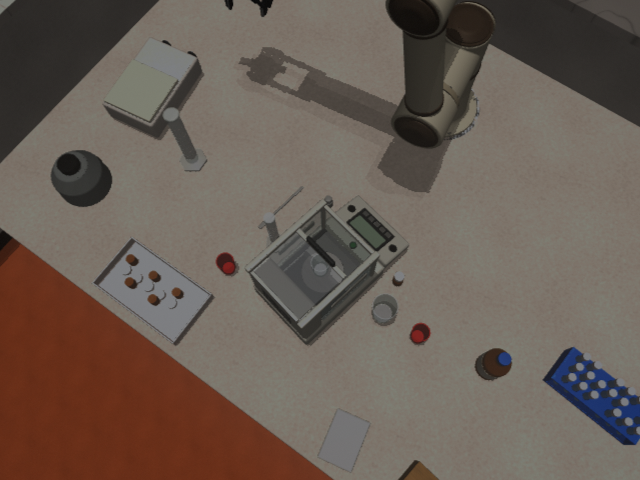

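View pics/top0.png

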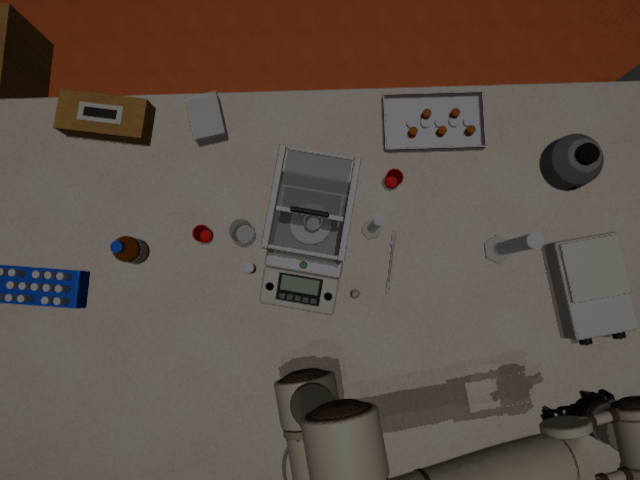

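The top view shows the grip, a dark bar, at about (309,211). The terminal windows are at about (270,289), which is left (+y), and (328,296), which is right. In the scene view the grip is at about (320,249). I'll enlarge both views and measure.

```bash
cat > h.py <<'E'
from cell import *
import cv2,numpy as np
def ray(n,u,v):
    c=get_calibration(n);K=np.array(c["intrinsics"]);P=np.array(c["pose"])
    return P[:3,3],P[:3,:3]@np.linalg.inv(K)@[u,v,1]
def plane(n,u,v,z):
    o,d=ray(n,u,v);return o+d*(z-o[2])/d[2]
def proj(n,p):
    c=get_calibration(n);K=np.array(c["intrinsics"]);P=np.array(c["pose"])
    q=K@(P[:3,:3].T@(np.array(p)-P[:3,3]));return q[:2]/q[2]
E
python3 - <<'E'
from h import *
a=cv2.imread("pics/top0.png");b=cv2.imread("pics/scene0.png")
A=cv2.resize(a[140:320,250:370],None,fx=3.3,fy=3.3,interpolation=cv2.INTER_CUBIC)
B=cv2.resize(b[190:330,250:410],None,fx=2.5,fy=2.5,interpolation=cv2.INTER_CUBIC)
B=cv2.copyMakeBorder(B,0,A.shape[0]-B.shape[0],0,0,cv2.BORDER_CONSTANT)
cv2.imwrite("pics/crop.png",np.hstack([A,B]))
for n,im in(("top",a),("scene",b)):
    g=im.max(2); m=(g<55).astype(np.uint8)
    k,_,st,ce=cv2.connectedComponentsWithStats(m)
    for i in range(1,k):
        x,y=ce[i]
        if st[i,4]>12 and ((n=="top" and 255<x<345 and 190<y<310) or (n=="scene" and 260<x<410 and 195<y<330)):
            mm=np.argwhere(0+(_==i))[:,::-1].astype(np.float32)
            print(n,st[i],ce[i].round(1),cv2.minAreaRect(mm),plane(n,x,y,.067).round(4),plane(n,x,y,.274).round(4))
E
```

```text
top [343 197   5  21  39] [344.9 206.6] ((344.8724670410156, 206.88926696777344), (1.7957816123962402, 20.217025756835938), 10.007980346679688) [ 0.689  -0.0733  0.067 ] [ 0.6559 -0.0619  0.274 ]
top [278 206  51  17 382] [300.5 213.7] ((303.0, 214.0), (16.0, 50.0), 90.0) [0.6736 0.0458 0.067 ] [0.6428 0.0396 0.274 ]
top [269 219   5  25  26] [271.  231.3] ((271.1319885253906, 231.0240020751953), (0.9838700294494629, 24.32842254638672), 10.30484676361084) [0.6284 0.1255 0.067 ] [0.6043 0.1075 0.274 ]
top [330 220  14  35 220] [336.8 233.5] ((336.5, 237.0), (34.0, 13.0), 90.0) [ 0.6175 -0.0493  0.067 ] [ 0.595  -0.0414  0.274 ]
top [267 248   7   4  19] [270.  249.6] ((269.8461608886719, 249.7692413330078), (6.275716304779053, 2.7456259727478027), 11.309932708740234) [0.5797 0.1293 0.067 ] [0.5628 0.1107 0.274 ]
top [333 260   8   4  21] [336.7 261.3] ((336.4000244140625, 261.3000183105469), (7.273237705230713, 2.8460497856140137), 18.43494987487793) [ 0.5437 -0.0465  0.067 ] [ 0.5321 -0.039   0.274 ]
top [276 273  47  33 516] [298.6 291.9] ((298.7838134765625, 288.7972717285156), (43
[... 1607 characters left out ...]
04 272  79  72 189] [342.6 308.9] ((343.79022216796875, 307.8654479980469), (3.2429122924804688, 104.80073547363281), 47.60256576538086) [0.6908 0.1171 0.067 ] [0.7297 0.1388 0.274 ]
scene [251 275 116  63 768] [303.8 310.8] ((308.5, 305.9999694824219), (114.99998474121094, 61.99999237060547), 0.0) [0.7516 0.039  0.067 ] [0.782  0.0715 0.274 ]
scene [393 279   9   7  36] [396.2 282.6] ((396.2499694824219, 282.75), (8.928838729858398, 5.1209516525268555), 23.198589324951172) [0.554  0.1916 0.067 ] [0.6119 0.203  0.274 ]
scene [315 290  17  15  35] [322.5 297.6] ((323.0000305175781, 297.0000305175781), (1.4142134189605713, 21.21320343017578), 45.0) [0.6961 0.0582 0.067 ] [0.7343 0.0881 0.274 ]
```

View pics/crop.png

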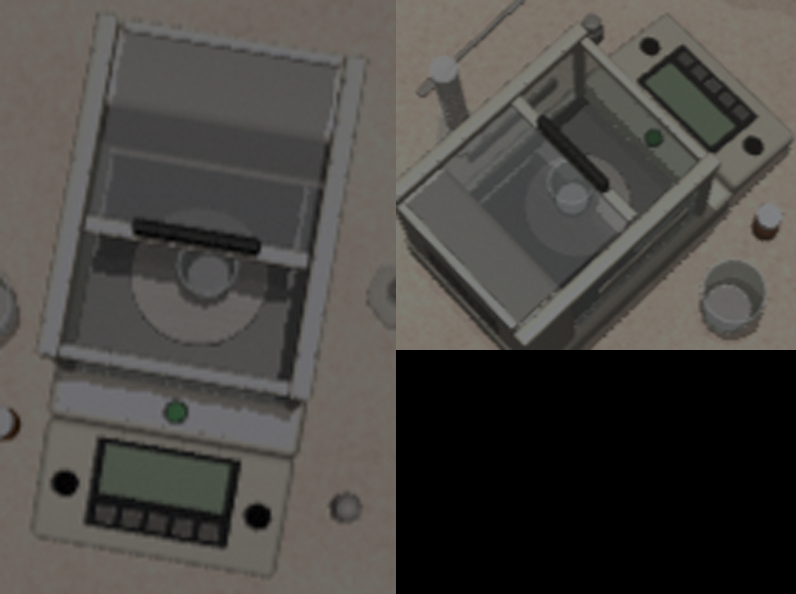

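```bash
cat >> h.py <<'E'
from scipy.spatial.transform import Rotation as R
def delta(p,yaw):
    s=get_state();M=R.from_euler("xyz",s["tcp_rot"]);T=R.from_euler("xyz",[np.pi,0,yaw])
    return (M.inv().apply(np.array(p)-s["tcp_pos"])*100).round(2),np.degrees((M.inv()*T).as_rotvec()).round(1)
L=np.array([.482,.1325]);Rw=np.array([.4513,-.0204]);yv=(L-Rw)/np.linalg.norm(L-Rw);xv=np.array([yv[1],-yv[0]])
YAW=np.arctan2(xv[1],xv[0]);O=(L+Rw)/2+.183*xv
def bal(p): d=np.array(p)[:2]-O;return d@xv,d@yv
def wor(x,y,z): return np.append(O+x*xv+y*yv,z)
E
python3 - <<'E'
from h import *
print(YAW,O)
for n,pts in(("top",[(133,228),(260,245)]),("scene",[(147,122),(208,186)])):
    k,o=(3.3,(250,140)) if n=="top" else (2.5,(250,190))
    q=[plane(n,u/k+o[0],v/k+o[1],.27) for u,v in pts]
    print(n,[np.round(bal(p),4) for p in q],np.round(bal((q[0]+q[1])/2),4))
o,d=ray("top",250+196.5/3.3,140+234/3.3);o2,d2=ray("scene",250+178/2.5,190+153/2.5)
t=np.linalg.lstsq(np.c_[d,-d2],o2-o,rcond=None)[0];p,q=o+t[0]*d,o2+t[1]*d2;print(p,q,bal(p),bal(q))
print("pan",bal(plane("top",250+197/3.3,140+276/3.3,.08)))
print(delta(wor(.045,0,.38),YAW))
E
```

```text
-0.19815008686967178 [0.64606913 0.02002536]
top [array([-0.    ,  0.0437]), array([ 0.003, -0.045])] [ 0.0015 -0.0006]
scene [array([ 0.0005, -0.0386]), array([0.0022, 0.0443])] [0.0014 0.0028]
[0.64902326 0.0190163  0.27067041] [0.64711355 0.02274622 0.27042373] (np.float64(0.0030949627199425515), np.float64(-0.00040778286891811214)) (np.float64(0.0004883618315746485), np.float64(0.002873219517089083))
pan (np.float64(-0.00202890551419665), np.float64(0.0015474284792354582))
(array([ 65.06, -34.41, -13.01]), array([-0.1,  0. , 31.8]))
```

The grip is at balance x≈2 mm, y≈0, and both views agree. First I lift, then travel to above the space behind the grip with the fingers closed.

Call:
{"name": "drive_tool", "arguments": {
  "deltas": [
    [0,0,-5,0,0,0,1],
    [0,0,-10,0,0,0,1],
    [0,0,-14,0,0,0,1],
    [4,-2.1,-14,0,0,3,1],
    [8,-4.2,-14,0,0,6,1],
    [12,-6.3,-14,0,0,9,1],
    [16,-8.5,-14,0,0,12,1],
    [20,-10.6,-14,0,0,15,1],
    [24,-12.7,-14,0,0,18,1],
    [28,-14.8,-14,0,0,21,1],
    [32,-17,-14,0,0,24,1],
    [36,-19,-14,0,0,27,1],
    [40,-21.2,-14,0,0,30,1],
    [44,-23.3,-14,0,0,31.8,1],
    [48,-25.4,-14,0,0,31.8,1],
    [52,-27.5,-14,0,0,31.8,1],
    [56,-29.6,-14,0,0,31.8,1],
    [60,-31.7,-14,0,0,31.8,1],
    [65,-34.4,-14,0,0,31.8,1],
    [65,-34.4,-14,0,0,31.8,1]
  ],
  "newtons": 20
}}

```text
t: 2.1
tcp_pos: [0.6914, 0.0152, 0.3869]
tcp_rot: [-3.14, 0.004, -0.193]
wrist_force: [-0.2, -1.6, -0.9]
width: -0.0001
gripper_force: 0.0
```

Run:
```python
from h import *
s=get_state();print(s["t"],s["tcp_pos"],s["tcp_rot"],s["width"],bal(s["tcp_pos"]),delta(wor(.045,0,.275),YAW))
```

```text
2.1 [0.69140594 0.01520005 0.3868637 ] [-3.13995492  0.00364474 -0.19312526] -9.421076692540169e-05 (np.float64(0.0453995706072175), np.float64(0.004193929212660762)) (array([-0.  ,  0.44, 11.19]), array([-0.1,  0.2,  0.3]))
```

Call:
{"name": "drive_tool", "arguments": {
  "deltas": [
    [0,0,0,0,0,0.3,1],
    [0,0.2,2,0,0,0.3,1],
    [0,0.2,4,0,0,0.3,1],
    [0,0.2,6,0,0,0.3,1],
    [0,0.2,8,0,0,0.3,1],
    [0,0.2,9.5,0,0,0.3,1],
    [0,0.2,10.5,0,0,0.3,1],
    [0,0.2,11.2,0,0,0.3,1],
    [0,0.2,11.2,0,0,0.3,1],
    [0,0.2,11.2,0,0,0.3,1]
  ]
}}

```text
t: 3.1
tcp_pos: [0.6896, 0.0085, 0.2789]
tcp_rot: [-3.142, -0.001, -0.204]
wrist_force: [-0.1, 0.2, 0.2]
width: 0.0
gripper_force: 0.0
```

Run:
```python
from h import *
a=snapshot("scene")[:,:,::-1];b=snapshot("top")[:,:,::-1]
cv2.imwrite("pics/c1.png",np.hstack([cv2.resize(a[180:320,240:400],None,fx=2.5,fy=2.5),cv2.resize(b[150:290,240:400],None,fx=2.5,fy=2.5)]))
s=get_state();print(s["t"],s["tcp_pos"],s["tcp_rot"],s["wrist_force"],bal(s["tcp_pos"]),delta(wor(.045,0,.274),YAW))
```

```text
3.2 [0.68980807 0.00855758 0.2792394 ] [-3.14157145e+00 -1.97382726e-03 -2.03395329e-01] [ 0.01601127  0.55502491 -0.58401802] (np.float64(0.04514057531737915), np.float64(-0.0026331159532818494)) (array([-0.02, -0.26,  0.52]), array([-0. , -0.1, -0.3]))
```

View pics/c1.png

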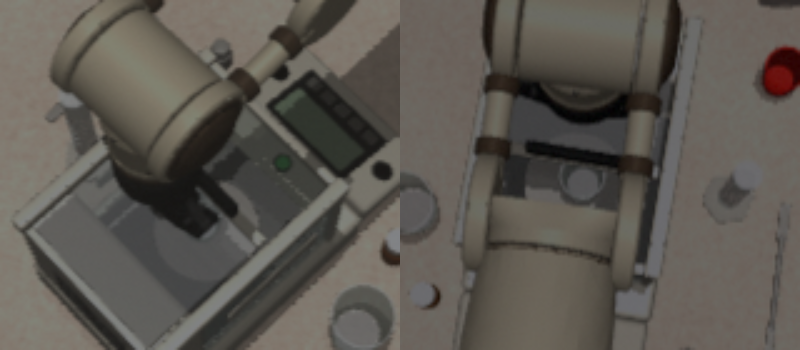

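The scene crop shows the closed fingertips at about (205,215), just behind the grip at about (215,195), with clear space between. I lower 5 mm and begin the push.

Call:
{"name": "drive_tool", "arguments": {
  "deltas": [
    [0,-0.2,0.3,0,0,0,1],
    [-0.5,-0.2,0.5,0,0,0,1],
    [-1,-0.2,0.5,0,0,0,1],
    [-1.4,-0.2,0.5,0,0,0,1],
    [-1.8,-0.2,0.5,0,0,0,1],
    [-2.1,-0.2,0.5,0,0,0,1],
    [-2.4,-0.2,0.5,0,0,0,1],
    [-2.7,-0.2,0.5,0,0,0,1],
    [-3,-0.2,0.5,0,0,0,1],
    [-3.3,-0.2,0.5,0,0,0,1],
    [-3.6,-0.2,0.5,0,0,0,1],
    [-4,-0.2,0.5,0,0,0,1],
    [-4.4,-0.2,0.5,0,0,0,1],
    [-4.8,-0.2,0.5,0,0,0,1],
    [-5.2,-0.2,0.5,0,0,0,1],
    [-5.6,-0.2,0.5,0,0,0,1],
    [-6,-0.2,0.5,0,0,0,1]
  ]
}}

```text
t: 4.9
tcp_pos: [0.6306, 0.0226, 0.2731]
tcp_rot: [3.141, -0.0, -0.204]
wrist_force: [1.9, -1.0, 0.2]
width: -0.0001
gripper_force: 0.7
```

Run:
```python
from h import *
s=get_state();print(s["t"],s["tcp_pos"],s["tcp_rot"],s["wrist_force"],bal(s["tcp_pos"]))
```

```text
4.9 [0.63063498 0.02264351 0.27306212] [ 3.14135192e+00 -9.21245034e-05 -2.03529640e-01] [ 1.90389658 -0.97542755  0.19705508] (np.float64(-0.01564754319114855), np.float64(-0.0004713830093929037))
```

Call:
{"name": "drive_tool", "arguments": {
  "deltas": [
    [-0.4,0,0,0,0,0,1],
    [-0.8,0,0,0,0,0,1],
    [-1.2,0,0,0,0,0,1],
    [-1.6,0,0,0,0,0,1],
    [-2,0,0,0,0,0,1],
    [-2.4,0,0,0,0,0,1],
    [-2.8,0,0,0,0,0,1],
    [-3.2,0,0,0,0,0,1],
    [-3.6,0,0,0,0,0,1],
    [-4,0,0,0,0,0,1],
    [-4.3,0,0,0,0,0,1],
    [-4.5,0,0,0,0,0,1],
    [-4.6,0,0,0,0,0,1]
  ]
}}

```text
t: 6.2
tcp_pos: [0.5857, 0.0321, 0.273]
tcp_rot: [-3.141, 0.0, -0.203]
wrist_force: [0.9, -0.7, 0.5]
width: -0.0002
gripper_force: 0.6
```

Call:
{"name": "drive_tool", "arguments": {
  "deltas": [
    [-0.1,0,0,0,0,0,1],
    [-0.2,0,0,0,0,0,1],
    [-0.3,0,0,0,0,0,1],
    [-0.4,0,0,0,0,0,1],
    [-0.5,0,0,0,0,0,1]
  ]
}}

```text
t: 6.7
tcp_pos: [0.5836, 0.0325, 0.2731]
tcp_rot: [-3.141, -0.008, -0.204]
wrist_force: [15.8, -3.3, -6.7]
width: 0.0001
gripper_force: 7.6
```

The force rose to 16 N without further travel, so the door is at the end stop. I back off, lift and look.

Call:
{"name": "drive_tool", "arguments": {
  "deltas": [
    [0.5,0,0,0,0,0,1],
    [1.2,0,0,0,0,0,1],
    [2,0,0,0,0,0,1],
    [2,0,0,0,0,0,1],
    [2,0,-3,0,0,0,1],
    [2,0,-6,0,0,0,1],
    [2,0,-10,0,0,0,1],
    [2,0,-12,0,0,0,1],
    [2,0,-12,0,0,0,1]
  ]
}}

```text
t: 7.6
tcp_pos: [0.6018, 0.0289, 0.3974]
tcp_rot: [-3.141, -0.007, -0.203]
wrist_force: [0.7, -0.1, -0.5]
width: -0.0003
gripper_force: 0.0
```

Run:
```python
from h import *
a=snapshot("scene")[:,:,::-1]
cv2.imwrite("pics/c2.png",cv2.resize(a[170:330,240:420],None,fx=3.5,fy=3.5,interpolation=cv2.INTER_CUBIC))
s=get_state();print(s["t"],s["tcp_pos"],s["tcp_rot"],s["wrist_force"],bal(s["tcp_pos"]),delta(np.append(L,.39),YAW))
print(proj("scene",wor(-.0855,0,.274)),proj("scene",wor(-.0755,0,.274)))
```

```text
7.65 [0.60108921 0.02896674 0.39448552] [-3.14138952e+00 -2.90723181e-03 -2.03311507e-01] [ 0.89466766 -0.46619868 -0.76551802] (np.float64(-0.045859941209968974), np.float64(-8.814453376345711e-05)) (array([-13.76,  -7.74,   0.41]), array([-0. , -0.2, -0.3]))
[347.44164188 225.34444315] [344.32620308 228.15853023]
```

View pics/c2.png

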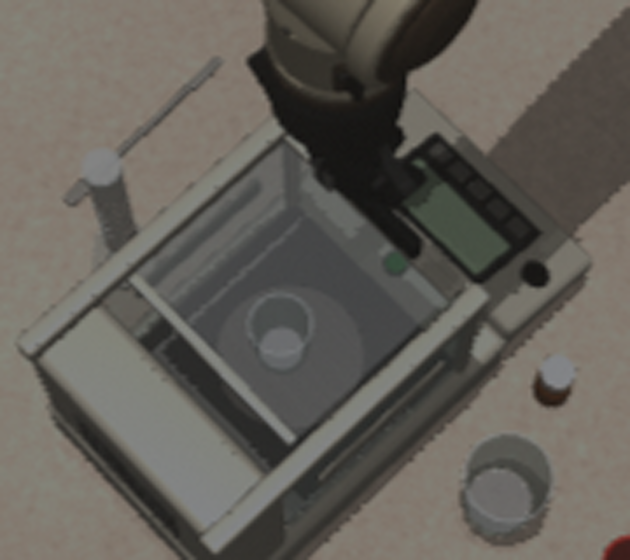

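The grip now lies along the front edge of the shield, with its left end at about crop (415,250), and the pan beaker stands undisturbed. Next I move over the left window, staying high.

Call:
{"name": "drive_tool", "arguments": {
  "deltas": [
    [-3,-1.7,0,0,0,0,1],
    [-6,-3.4,0,0,0,0,1],
    [-9,-5.1,0,0,0,0,1],
    [-11.5,-6.5,0,0,0,0,1],
    [-13.3,-7.5,0,0,0,-0.3,1],
    [-13.8,-7.7,0,0,0,-0.3,1],
    [-13.8,-7.7,4,0,0,-0.3,1],
    [-13.8,-7.7,8,0,0,-0.3,1],
    [-13.8,-7.7,12,0,0,-0.3,1],
    [-13.8,-7.7,15,0,0,-0.3,1],
    [-13.8,-7.7,17,0,0,-0.3,1],
    [-13.8,-7.7,17,0,0,-0.3,1],
    [-13.8,-7.7,17,0,0,-0.3,1]
  ]
}}

```text
t: 8.95
tcp_pos: [0.481, 0.1318, 0.2226]
tcp_rot: [3.141, 0.001, -0.199]
wrist_force: [-0.0, 0.1, 0.7]
width: 0.0004
gripper_force: 0.0
```

Run:
```python
from h import *
a=snapshot("scene")[:,:,::-1]
cv2.imwrite("pics/c3.png",cv2.resize(a[170:330,240:420],None,fx=3.5,fy=3.5,interpolation=cv2.INTER_CUBIC))
s=get_state();print(s["t"],s["tcp_pos"],s["wrist_force"],delta(np.append(L,.107),YAW))
```

```text
9.0 [0.48167855 0.13195737 0.22374448] [ 0.39602706 -0.53984831  0.16212011] (array([ 1.000e-02, -6.000e-02,  1.167e+01]), array([-0. , -0.1, -0. ]))
```

View pics/c3.png

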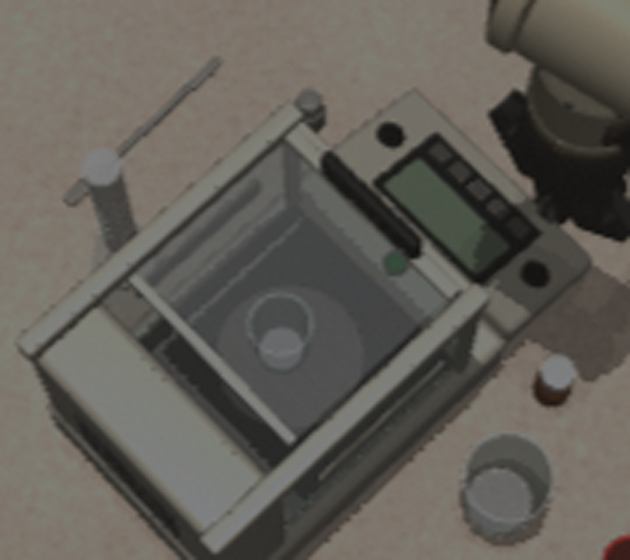

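The door grip at crop (372,203) sits flush at the front bar, so the door is shut. The hand is above the left window at crop (535,272). I descend and hold.

Call:
{"name": "drive_tool", "arguments": {
  "deltas": [
    [0,-0.1,3,0,0,0,1],
    [0,-0.1,6,0,0,0,1],
    [0,-0.1,8.5,0,0,0,1],
    [0,-0.1,10,0,0,0,1],
    [0,-0.1,11,0,0,0,1],
    [0,-0.1,11.5,0,0,0,1],
    [0,-0.1,11.5,0,0,0,1],
    [0,-0.1,11.5,0,0,0,1],
    [0,-0.1,11.5,0,0,0,1]
  ]
}}

```text
t: 9.9
tcp_pos: [0.4821, 0.1333, 0.1091]
tcp_rot: [-3.141, -0.002, -0.198]
wrist_force: [0.4, 0.9, 0.2]
width: -0.0
gripper_force: 0.0
```

Call:
{"name": "drive_tool", "arguments": {
  "deltas": [
    [0,0,0,0,0,0,1],
    [0,0,0,0,0,0,1],
    [0,0,0,0,0,0,1],
    [0,0,0,0,0,0,1],
    [0,0,0,0,0,0,1],
    [0,0,0,0,0,0,1],
    [0,0,0,0,0,0,1],
    [0,0,0,0,0,0,1],
    [0,0,0,0,0,0,1],
    [0,0,0,0,0,0,1],
    [0,0,0,0,0,0,1],
    [0,0,0,0,0,0,1],
    [0,0,0,0,0,0,1],
    [0,0,0,0,0,0,1],
    [0,0,0,0,0,0,1],
    [0,0,0,0,0,0,1],
    [0,0,0,0,0,0,1],
    [0,0,0,0,0,0,1],
    [0,0,0,0,0,0,1],
    [0,0,0,0,0,0,1]
  ]
}}

```text
t: 11.9
tcp_pos: [0.4812, 0.1333, 0.108]
tcp_rot: [3.142, 0.0, -0.198]
wrist_force: [0.7, -0.1, 0.6]
width: 0.0004
gripper_force: 0.0
```

Call:
{"name": "drive_tool", "arguments": {
  "deltas": [
    [0,0,0,0,0,0,1],
    [0,0,0,0,0,0,1],
    [0,0,-2,0,0,0,1],
    [0,0,-5,0,0,0,1],
    [0,0,-9,0,0,0,1],
    [0,0,-13,0,0,0,1],
    [0,0,-17,0,0,0,1],
    [0,0,-20,0,0,0,1],
    [-2,-3,-21,0,0,0,1],
    [-4,-7,-21,0,0,0,1],
    [-5,-11,-21,0,0,0,1],
    [-6,-15,-21,0,0,0,1],
    [-6,-19,-21,0,0,0,1],
    [-6,-22,-21,0,0,0,1],
    [-6,-22,-21,0,0,0,1],
    [-6,-22,-21,0,0,0,1]
  ]
}}

```text
t: 13.5
tcp_pos: [0.4655, 0.3608, 0.3176]
tcp_rot: [3.141, 0.001, -0.197]
wrist_force: [-0.1, -0.7, 0.3]
width: 0.0002
gripper_force: 0.0
```

Run:
```python
from h import *
a=snapshot("scene")[:,:,::-1];b=snapshot("top")[:,:,::-1]
cv2.imwrite("pics/c4.png",np.hstack([cv2.resize(a[180:320,240:400],None,fx=2.5,fy=2.5),cv2.resize(b[130:330,220:400],None,fx=2.2,fy=1.75)]))
s=get_state();print(s["t"],s["tcp_pos"],s["wrist_force"],np.abs(s["qd"]).max())
```

```text
13.6 [0.4657078  0.35986721 0.31797998] [0.04489508 0.08514643 0.55426386] 0.009072442518160072
```

View pics/c4.png

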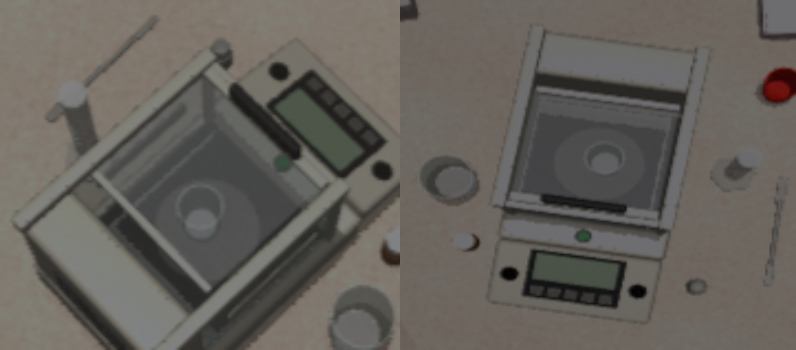

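Run:
```python
from h import *
a=snapshot("scene")[:,:,::-1];b=snapshot("top")[:,:,::-1]
cv2.imwrite("pics/c5.png",np.hstack([cv2.resize(a[195:265,310:390],None,fx=5,fy=6,interpolation=cv2.INTER_CUBIC),cv2.resize(b[205:275,255:335],None,fx=5,fy=6,interpolation=cv2.INTER_CUBIC)]))
for x in(-.095,-.085,-.075):
  print(x,[((proj("scene",wor(x,0,z))-[310,195])*[5,6]).round() for z in(.246,.274)],[((proj("top",wor(x,0,z))-[255,205])*[5,6]+[400,0]).round() for z in(.246,.274)])
```

```text
-0.095 [array([200., 191.]), array([202., 166.])] [array([637., 294.]), array([635., 288.])]
-0.085 [array([185., 207.]), array([186., 183.])] [array([640., 268.]), array([639., 262.])]
-0.075 [array([169., 224.]), array([171., 200.])] [array([644., 243.]), array([642., 236.])]
```

View pics/c5.png

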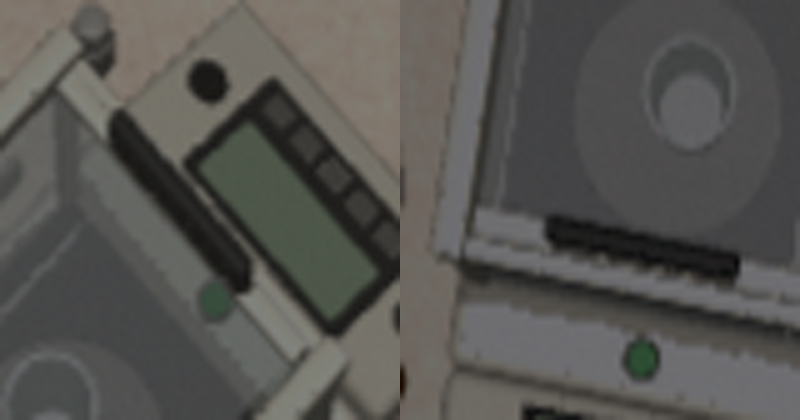

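The door's frame rests against the front rail with only a thin seam between them, in top crop from about (470,240) to (800,300). The door is shut and everything is in place.

```bash
python3 -c "
from cell import *;print(sign_off())"
```

```text
the job is handed in; nothing more can be done
None
```

The job is handed in: I pushed the door to its end stop (about 16 N peak), held the fingertips about 2 cm above the left window for over 2 s, and moved the hand well clear; I saw nothing else disturbed, but the sign-off gave no verdict and I never checked the display for the tare.

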